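Re-rack four tubes in reverse order

ROBOT

A 6-joint arm with a two-finger parallel gripper is mounted at the origin on a cart in front of the work surface, level with it; the furniture and walls round the work are solid. World frame = base frame: x ahead of the robot, y to its left, z up, the work surface at z = 0. Lengths are in mm, angles in rad, forces in N, time in s.
With the tool pointing down it reaches from about 275 to 825 mm from the base axis. Payload 4.9 kg.
Tool frame: the origin (TCP) lies at the very end of the fingers, on their centre line; the grasp point (between the pads) lies 19 mm behind it; z points along the fingers, y is the line along which they close (so a half turn about z gives the same grasp; the last joint's range is limited). The gripper opens to 85 mm and grips with 20 to 120 N. Pads are 22 mm wide; open, the fingers measure 114 mm over their backs; the gripper's body (76 mm by 85 mm) begins 54 mm behind the grasp point. The pads swing forward as they close: fully open they stand 13 mm farther back than shut.
Start: joints at [-1.342, 0.326, -0.193, 1.052, 0, 1.437], TCP at [195.204, -514.212, 231.281] pointing down, gripper open.
Joint ranges: [-2.65, 2.65], [-0.97, 1.79], [-1.3, 1.35], [-1.93, 2.1], [-1.47, 1.37], [-3.14, 3.14]. Speed limits (rad/s): [2.57, 2.57, 3.14, 3.14, 3.14, 3.14].

INTERFACE

Orientations are given as [roll, pitch, yaw] about the fixed x, y, z axes, in that order (R = Rz(yaw) Ry(pitch) Rx(roll)).
In Python, from bench import bot, solve_ik, imaging gives the robot as it stands. Calls block until the motion is done:
- bot.move_ptp(position, orientation): joint-space move of the TCP to a pose.
- bot.movel(position, rot=None, max_speed=150, threshold=None): straight line of the TCP; rot=None keeps the orientation; max_speed is the mean speed in mm/s. With threshold (N) it stops when the force on the tool has changed by that much, and returns True; else False.
- bot.move_j(angles): joint-space move.
- bot.grip(opening, effort=None): opening from 0.0 (shut) to 1.0 (fully open); effort is the grip in N (None keeps the last); returns when the fingers have stopped.
- bot.dwell(seconds).
- solve_ik(position, orientation): joint angles nearest the present ones, or None.
- bot.get_state(): the state.
- imaging.capture(name): name is "scene" or "top" or "wrist"; returns the picture (420x560x3 uint8, blue, green, red); there is no depth.
- imaging.camera_model(name): a dict with "K" (3x3 intrinsics, pixels), "k1" (the pictures are not rectified: a ray, as slopes to the right and down, at radius r is drawn at 1 + k1 r^2 times it, then the intrinsics apply), "position" and "rotation" of the camera in the world. Camera axes: x right, y up, looking along -z (the intrinsics and any distortion apply to the point x, -y, -z); pixel columns grow to the right and rows downward; lengths in mm; the calibration is good to about 2 mm. A picture is of the moment at which its call begins: read the wrist's pose just before it. camera_model takes no time and is no camera call; for the wrist camera it gives the pose at the moment of the call.
A pose or a line that the arm cannot do raises bot.IKError and nothing moves.
- bot.sign_off(): hands the job in; it is judged then, once.
The state is a dict: "t": time; "qpos": joint angles; "joint_velocities": joint speeds; "effort": joint torques, N m; "tcp_pos": TCP position; "orientation": TCP orientation; "contact_force": force on the tool from outside, world axes, zero at the start; "wrist_torque": the same for the moment, N m; "opening": opening from 0.0 (shut) to 1.0 (fully open); "gripper_force": force on a finger pad.
Only numpy, scipy, OpenCV 4.12 (cv2) and the standard library are available. Lean on these libraries where they do the work, as an engineer would, in place of code of your own. Each camera call takes 0.05 s, during which the arm holds its last target. There are 200 camera calls.

TASK

Move the four blue-capped tubes from the row of grey holders into the empty white rack, in reverse order: left and right as seen from the robot, the leftmost tube goes into the rightmost hole, the second from the left into the second from the right, and so on. Seat each tube fully down in its hole, keep the tubes upright all the way, and let go of them all.

Things in the scene. Friction and masses are not known exactly. Their poses are not given: they have to be found in the camera images.
- tube_a_center (a point): Capped conical laboratory tube A, loose and upright, about 25 to 55 g; this point is its centre, half-way up, z along its axis towards the cap. 115 mm tall: the body is 30 mm in diameter with a cone tip at the bottom; the blue screw cap, 35 mm in diameter, takes up the top 14 mm, its middle 50 mm above this point. Lift it by the cap. It starts seated in holder_a. The tubes differ only by their contents; tell them apart by where they stand.
- tube_b_center (a point): Capped conical laboratory tube B, loose and upright, about 25 to 55 g; this point is its centre, half-way up, z along its axis towards the cap. 115 mm tall: the body is 30 mm in diameter with a cone tip at the bottom; the blue screw cap, 35 mm in diameter, takes up the top 14 mm, its middle 50 mm above this point. Lift it by the cap. It starts seated in holder_b. The tubes differ only by their contents; tell them apart by where they stand.
- tube_c_center (a point): Capped conical laboratory tube C, loose and upright, about 25 to 55 g; this point is its centre, half-way up, z along its axis towards the cap. 115 mm tall: the body is 30 mm in diameter with a cone tip at the bottom; the blue screw cap, 35 mm in diameter, takes up the top 14 mm, its middle 50 mm above this point. Lift it by the cap. It starts seated in holder_c. The tubes differ only by their contents; tell them apart by where they stand.
- tube_d_center (a point): Capped conical laboratory tube D, loose and upright, about 25 to 55 g; this point is its centre, half-way up, z along its axis towards the cap. 115 mm tall: the body is 30 mm in diameter with a cone tip at the bottom; the blue screw cap, 35 mm in diameter, takes up the top 14 mm, its middle 50 mm above this point. Lift it by the cap. It starts seated in holder_d. The tubes differ only by their contents; tell them apart by where they stand.
- holder_a: Grey single-tube holder in which tube A stands at the start, fixed; one of four identical ones side by side along the y axis of source_rack, in random order. 56 x 50 x 60 mm, origin at the centre of its underside, axes parallel to those of source_rack; one round upright hole 34 mm wide at its centre; the tube's tip rests on a floor 6 mm above the origin, so about 53 mm of tube and cap stand out above it.
- holder_b: Grey single-tube holder in which tube B stands at the start, fixed; one of four identical ones side by side along the y axis of source_rack, in random order. 56 x 50 x 60 mm, origin at the centre of its underside, axes parallel to those of source_rack; one round upright hole 34 mm wide at its centre; the tube's tip rests on a floor 6 mm above the origin, so about 53 mm of tube and cap stand out above it.
- holder_c: Grey single-tube holder in which tube C stands at the start, fixed; one of four identical ones side by side along the y axis of source_rack, in random order. 56 x 50 x 60 mm, origin at the centre of its underside, axes parallel to those of source_rack; one round upright hole 34 mm wide at its centre; the tube's tip rests on a floor 6 mm above the origin, so about 53 mm of tube and cap stand out above it.
- holder_d: Grey single-tube holder in which tube D stands at the start, fixed; one of four identical ones side by side along the y axis of source_rack, in random order. 56 x 50 x 60 mm, origin at the centre of its underside, axes parallel to those of source_rack; one round upright hole 34 mm wide at its centre; the tube's tip rests on a floor 6 mm above the origin, so about 53 mm of tube and cap stand out above it.
- source_rack: Old rack: aluminium tray, 72 x 214 x 5 mm, fixed, with the four grey holders. Origin at the centre of its underside, on the bench; y along the row, to the left as the robot sees it (turned 11 to 32 degrees, left end farther), x away from the robot. Holder centres at y = +78, +26, -26, -78 mm, undersides 5 mm up. Behind the racks stands a 270 mm tall centrifuge, its near corner 0.6 m ahead and 0.1 m to the right of the robot.
- target_rack: New rack: white, fixed, empty at the start, 56 x 214 x 60 mm. Origin at the centre of its underside, on the bench; y along the row, to the left as the robot sees it (turned 11 to 32 degrees, left end farther), x away from the robot. Four upright holes 34 mm wide at x = 0, y = +78, +26, -26, -78 mm (left to right) through decks topped at 60 and 26 mm to a floor at 6 mm; a seated tube's centre is at z = 63.5 mm.

How it is judged (in metres and radians):
At the end, for the whole second after the job is handed in: Each tube stands in the target rack's hole that mirrors its holder's place in the old row (leftmost holder to rightmost hole and so on): its centre within 12 mm of the hole's axis along each of the rack's axes and within 8 mm of the seated height, leaning less than 0.2 rad, at rest and released (((y of holder_a in the frame of source_rack between 0.058 and 0.098 m and y of tube_a_center in the frame of target_rack between -0.09 and -0.066 m) or (y of holder_a in the frame of source_rack between 0.006 and 0.046 m and y of tube_a_center in the frame of target_rack between -0.038 and -0.014 m) or (y of holder_a in the frame of source_rack between -0.046 and -0.006 m and y of tube_a_center in the frame of target_rack between 0.014 and 0.038 m) or (y of holder_a in the frame of source_rack between -0.098 and -0.058 m and y of tube_a_center in the frame of target_rack between 0.066 and 0.09 m)) and x of tube_a_center in the frame of target_rack between -0.012 and 0.012 m and z of tube_a_center in the frame of target_rack between 0.0555 and 0.0715 m and angle between each of tube_a_center, tube_b_center, tube_c_center, tube_d_center's own z axis and vertical below 0.2 rad and linear speed of each of tube_a, tube_b, tube_c, tube_d below 0.02 m/s and contact force between each of tube_a, tube_b, tube_c, tube_d and the fingers below 0.05 N and ((y of holder_b in the frame of source_rack between 0.058 and 0.098 m and y of tube_b_center in the frame of target_rack between -0.09 and -0.066 m) or (y of holder_b in the frame of source_rack between 0.006 and 0.046 m and y of tube_b_center in the frame of target_rack between -0.038 and -0.014 m) or (y of holder_b in the frame of source_rack between -0.046 and -0.006 m and y of tube_b_center in the frame of target_rack between 0.014 and 0.038 m) or (y of holder_b in the frame of source_rack between -0.098 and -0.058 m and y of tube_b_center in the frame of target_rack between 0.066 and 0.09 m)) and x of tube_b_center in the frame of target_rack between -0.012 and 0.012 m and z of tube_b_center in the frame of target_rack between 0.0555 and 0.0715 m and ((y of holder_c in the frame of source_rack between 0.058 and 0.098 m and y of tube_c_center in the frame of target_rack between -0.09 and -0.066 m) or (y of holder_c in the frame of source_rack between 0.006 and 0.046 m and y of tube_c_center in the frame of target_rack between -0.038 and -0.014 m) or (y of holder_c in the frame of source_rack between -0.046 and -0.006 m and y of tube_c_center in the frame of target_rack between 0.014 and 0.038 m) or (y of holder_c in the frame of source_rack between -0.098 and -0.058 m and y of tube_c_center in the frame of target_rack between 0.066 and 0.09 m)) and x of tube_c_center in the frame of target_rack between -0.012 and 0.012 m and z of tube_c_center in the frame of target_rack between 0.0555 and 0.0715 m and ((y of holder_d in the frame of source_rack between 0.058 and 0.098 m and y of tube_d_center in the frame of target_rack between -0.09 and -0.066 m) or (y of holder_d in the frame of source_rack between 0.006 and 0.046 m and y of tube_d_center in the frame of target_rack between -0.038 and -0.014 m) or (y of holder_d in the frame of source_rack between -0.046 and -0.006 m and y of tube_d_center in the frame of target_rack between 0.014 and 0.038 m) or (y of holder_d in the frame of source_rack between -0.098 and -0.058 m and y of tube_d_center in the frame of target_rack between 0.066 and 0.09 m)) and x of tube_d_center in the frame of target_rack between -0.012 and 0.012 m and z of tube_d_center in the frame of target_rack between 0.0555 and 0.0715 m); the robot touches nothing.
It fails at once if tube A is tipped over (more than 0.7 rad from upright) (angle between tube_a_center's own z axis and vertical above 0.7 rad).
It fails at once if tube B is tipped over (more than 0.7 rad from upright) (angle between tube_b_center's own z axis and vertical above 0.7 rad).
It fails at once if tube C is tipped over (more than 0.7 rad from upright) (angle between tube_c_center's own z axis and vertical above 0.7 rad).
It fails at once if tube D is tipped over (more than 0.7 rad from upright) (angle between tube_d_center's own z axis and vertical above 0.7 rad).
It also fails if it takes over 107 s, if anything falls off the work surface, if the arm or the gripper's body presses on something with over 40 N, if the wrist force passes 120 N, or if a joint passes its speed limit or range.

## Working session

There is one attempt and no reset: what is moved stays moved. The work goes in short steps, each a Python script; the robot and the scene stay as the last script left them, time stands still between calls to the robot, and variables do not carry over. Pictures are saved under pics/ and viewed, at most 14 in all, crops included, and the job is handed in when it is done.

```bash
mkdir -p pics; ls
python3 - <<'E'
from bench import bot, imaging
import cv2
for n in("scene","top"):
    cv2.imwrite(f"pics/{n}0.png",imaging.capture(n)); m=imaging.camera_model(n); print(n,m)
E
```

```text
pics
scene {'K': array([[471.78295193,   0.        , 279.88428471],
       [  0.        , 471.78295193, 212.32626247],
       [  0.        ,   0.        ,   1.        ]]), 'k1': -0.13718096536406205, 'position': array([-119.04922123, -690.87113889,  454.43377301]), 'rotation': array([ 1.09034525, -0.02211603, -0.89888133])}
top {'K': array([[540.20264676,   0.        , 283.397514  ],
       [  0.        , 540.20264676, 206.82068806],
       [  0.        ,   0.        ,   1.        ]]), 'k1': 0.05094033317824651, 'position': array([ 370.37384727, -203.45994366, 1280.51344932]), 'rotation': array([ 0.10804853, -0.01740732, -1.54312188])}
```

View pics/top0.png

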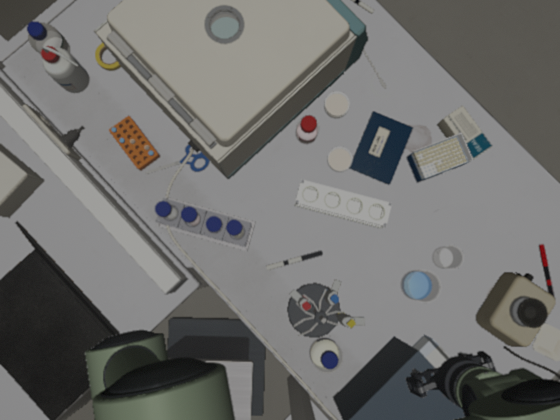

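View pics/scene0.png

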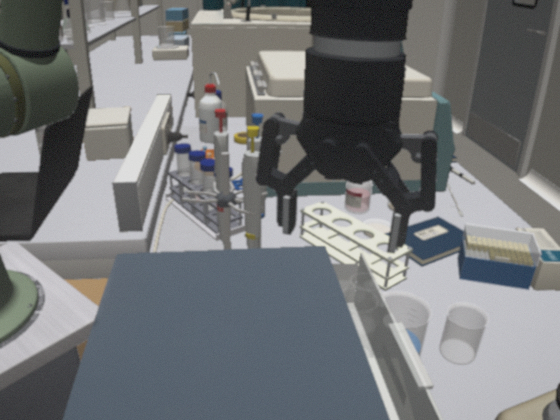

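The top view shows the four blue caps at about (165,210), (190,215), (214,224) and (235,229). The white rack's holes are at about (310,194) to (377,212). In the scene view, a wall panel stands left of the source rack and a pen stand is in front. Next I'll localise them with masks.

```bash
cat > h.py <<'E'
from bench import bot, solve_ik, imaging
import numpy as np, cv2
from scipy.spatial.transform import Rotation as Ro
def model(n):
    m=imaging.camera_model(n); return m, Ro.from_euler('xyz',m['rotation']).as_matrix()
def cast(mR,uv,z):
    m,R=mR; K=m['K']; d=(np.array(uv,float)-K[:2,2])/[K[0,0],K[1,1]]; s=d.copy()
    for _ in range(20): s=d/(1+m['k1']*(s@s))
    r=R@[s[0],-s[1],-1.]; p=np.array(m['position']); return p+r*(z-p[2])/r[2]
def proj(mR,P):
    m,R=mR; c=R.T@(np.array(P,float)-m['position']); s=np.array([c[0],-c[1]])/-c[2]
    return m['K'][:2,:2]@(s*(1+m['k1']*(s@s)))+m['K'][:2,2]
def bluemask(im):
    h=cv2.cvtColor(im,cv2.COLOR_BGR2HSV); return cv2.inRange(h,(108,110,50),(130,255,255))
def blobs(mask,amin,amax):
    n,l,st,ce=cv2.connectedComponentsWithStats(mask)
    return sorted([(tuple(ce[i].round(1)),int(st[i,4])) for i in range(1,n) if amin<st[i,4]<amax])
E
python3 - <<'E'
from h import *
im=cv2.imread('pics/top0.png'); M=model('top')
print('base',proj(M,[0,0,0]),'cf corner',proj(M,[600,-100,0]),proj(M,[600,-100,270]),'tcp',proj(M,[195,-514,231]))
for c,a in blobs(bluemask(im)[190:245,150:255],40,900):
    c=np.array(c)+[150,190]; print('cap',c,a,cast(M,c,126).round(1))
# white rack
g=cv2.cvtColor(im,cv2.COLOR_BGR2GRAY); w=(g>175).astype(np.uint8)*255
roi=w[175:235,285:400]; cs,hi=cv2.findContours(roi,cv2.RETR_CCOMP,cv2.CHAIN_APPROX_NONE)
for c,h in zip(cs,hi[0]):
    if cv2.contourArea(c)>60:
        r=cv2.minAreaRect(c); u=np.array(r[0])+[285,175]; print('hole' if h[3]>=0 else 'outer',cv2.contourArea(c),u,r[1:],cast(M,u,60).round(1))
for n,u in dict(pens=(315,310),penL=(305,280),penR=(345,322),vial=(308,127),scis=(195,160),panel=(180,290),panelmid=(110,205)).items(): print(n,cast(M,u,0).round(),cast(M,u,150).round())
t=cv2.resize(im[140:340,140:420],None,fx=2.8,fy=2.8,interpolation=cv2.INTER_CUBIC); cv2.imwrite('pics/t1.png',t)
E
```

```text
base [178.71760576 428.7692342 ] cf corner [233.6279698 167.9693655] [223.06450042 142.47152707] tcp [435.48257871 363.83366497]
cap [162.9 208.6] 165 [484.7  37.1 126. ]
cap [188.6 214. ] 166 [474.7 -18.  126. ]
cap [213.4 223.7] 163 [455.5 -71.6 126. ]
cap [233.7 227.1] 164 [ 449.4 -115.1  126. ]Traceback (most recent call last):
  File "<stdin>", line 9, in <module>
TypeError: 'NoneType' object is not subscriptable
```

Run:
```python
from h import *
im=cv2.imread('pics/top0.png'); M=model('top')
g=cv2.cvtColor(im,cv2.COLOR_BGR2GRAY)[175:235,285:400]; print(g.max(),np.percentile(g,[20,50,80,95]))
t,w=cv2.threshold(g,0,255,cv2.THRESH_OTSU); print(t)
cs,hi=cv2.findContours(w,cv2.RETR_CCOMP,cv2.CHAIN_APPROX_NONE)
for c,h in zip(cs,hi[0]):
    if cv2.contourArea(c)>60:
        r=cv2.minAreaRect(c); u=np.array(r[0])+[285,175]; print('hole' if h[3]>=0 else 'outer',cv2.contourArea(c),u,r[1:],cast(M,u,60).round(1))
for n,u in dict(pens=(315,310),penL=(305,280),penR=(345,322),vial=(308,127),scis=(195,160),panel=(180,290),panelmid=(110,205)).items(): print(n,cast(M,u,0).round(),cast(M,u,150).round())
t=cv2.resize(im[140:340,140:420],None,fx=2.8,fy=2.8,interpolation=cv2.INTER_CUBIC); cv2.imwrite('pics/t1.png',t)
```

```text
165 [140. 141. 161. 163.]
92.0
outer 6575.0 [342.  204.5] ((59.0, 114.0), 90.0) [ 512.6 -354.3   60. ]
pens [ 270. -302.    0.] [ 282. -291.  150.]
penL [ 338. -277.    0.] [ 342. -269.  150.]
penR [ 244. -373.    0.] [ 259. -353.  150.]
vial [ 706. -276.    0.] [ 667. -268.  150.]
scis [616.  -7.   0.] [588. -30. 150.]
panel [308.  14.   0.] [315. -12. 150.]
panelmid [502. 187.   0.] [487. 142. 150.]
```

View pics/t1.png

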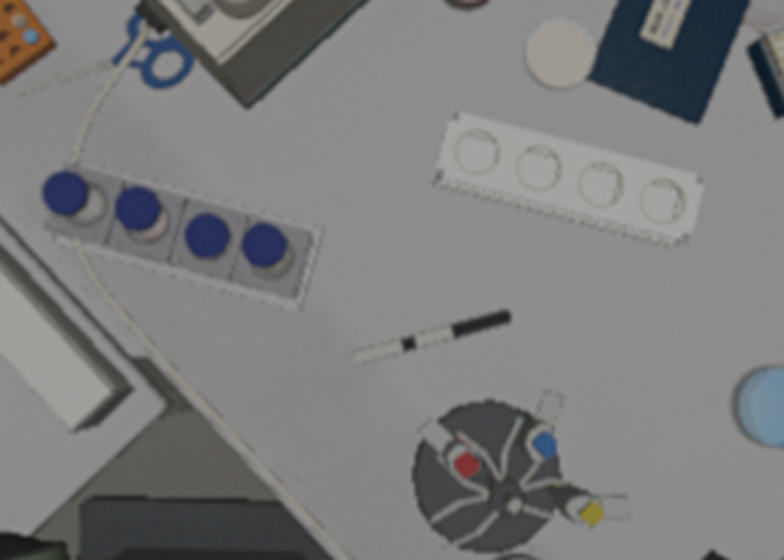

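Three tubes lean visibly in their holders, and the rack holes sit at about (310,194), (333,200), (355,206) and (376,211). I'll fit the rack and tray outlines, then look from the wrist above each rack.

Run:
```python
from h import *
im=cv2.imread('pics/top0.png'); M=model('top')
def rect(mask,off,z,nm):
    n,l,st,ce=cv2.connectedComponentsWithStats(mask); i=1+np.argmax(st[1:,4]); ys,xs=np.nonzero(l==i)
    b=cv2.boxPoints(cv2.minAreaRect(np.c_[xs,ys].astype(np.float32)))+off
    P=np.array([cast(M,u,z) for u in b])[:,:2]; e=np.roll(P,-1,0)-P; L=np.linalg.norm(e,axis=1)
    k=np.argmax(L); v=e[k]*np.sign(e[k][1]); print(nm,st[i,4],P.mean(0).round(1),L.round(1),'psi',np.degrees(np.arctan2(-v[0],v[1])).round(1))
g=cv2.cvtColor(im,cv2.COLOR_BGR2GRAY)
rect((g[175:235,285:400]>150).astype(np.uint8),[285,175],60,'target')
H=[cast(M,np.array(u)/2.8+140,60)[:2] for u in((477,151),(539,167),(601,185),(662,199))]; print(np.round(H,1))
print(bot.get_state()['orientation'],bot.get_state()['t'])
for c,y in(([510,-354,300],None),([465,-42,320],None)):
    for yaw in(-1.8,1.34): print(yaw,solve_ik(c,[np.pi,0,yaw]))
m=imaging.camera_model('wrist');print(m)
```

```text
target 2093 [ 515.6 -356.7] [ 60.7 214.7  60.5 213.6] psi -13.2
[[ 534.7 -281.7]
 [ 523.1 -332.4]
 [ 509.8 -383.1]
 [ 499.9 -432.8]]
[-3.14007493e+00 -2.11333363e-04  3.62808205e-01] 0.1
-1.8 [-0.72559974  0.43169601  0.13903624  1.27813656  0.         -2.0671924 ]
1.34 [-0.72559974  0.43169601  0.13903624  1.27813656  0.          1.07599291]
-1.8 [-0.2483763   0.12318595 -0.2276619   1.21994848  0.         -1.58996895]
1.34 [-0.2483763   0.12318595 -0.2276619   1.21994848  0.          1.55321636]
{'K': array([[357.7574454 ,   0.        , 285.49217243],
       [  0.        , 357.7574454 , 220.24709364],
       [  0.        ,   0.        ,   1.        ]]), 'k1': 0.028558436148112938, 'position': array([ 273.02646547, -485.50772234,  372.11224271]), 'rotation': array([-0.32756178,  0.00135394, -1.20758067])}
```

Run:
```python
from h import *
im=[]
for n,c in(('tg',[516,-358,300]),('src',[465,-42,320])):
    if n=='tg': bot.move_ptp(c,[np.pi,0,1.34])
    else: bot.movel(c,max_speed=250)
    bot.dwell(.3); m=imaging.camera_model('wrist'); i=imaging.capture('wrist'); cv2.imwrite(f'pics/w_{n}.png',i); np.save(f'w_{n}.npy',m,allow_pickle=True); im.append(cv2.resize(i,(400,300)))
cv2.imwrite('pics/w2.png',np.hstack(im)); s=bot.get_state(); print(s['t'],s['tcp_pos'],s['contact_force'])
```

```text
3.5917 [465.04679461 -42.43691497 319.87751719] [ 0.07148921 -0.71394995 -0.64408806]
```

View pics/w_tg.png

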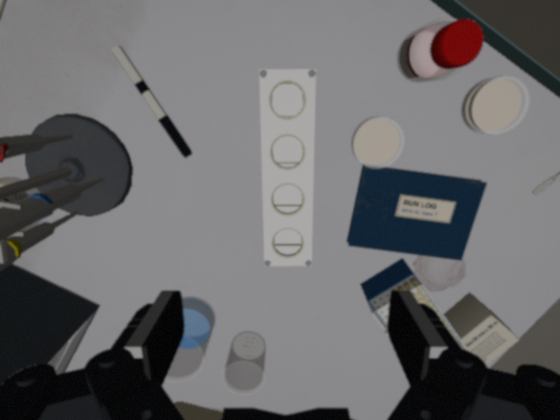

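View pics/w_src.png

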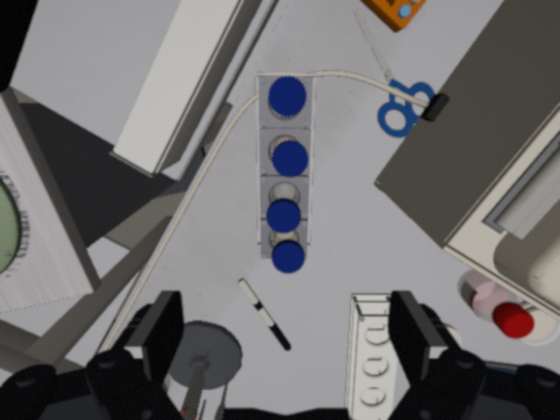

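Wrist view of the target shows the holes in a column at x≈288, rows 99 to 240. Wrist view of the source shows caps at (287,96), (289,157), (284,215) and (288,256). I'll cast these and compare with the top view.

Run:
```python
from h import *
def lm(n):
    m=np.load(f'w_{n}.npy',allow_pickle=True).item(); return m,Ro.from_euler('xyz',m['rotation']).as_matrix()
T=model('top'); W=lm('src')
im=cv2.imread('pics/w_src.png')
caps=[c for c,a in blobs(bluemask(im)[70:280,255:320],300,2500)]
caps=sorted([np.array(c)+[255,70] for c in caps],key=lambda c:c[1]); print(len(caps))
tc=[(162.9,208.6),(188.6,214.),(213.4,223.7),(233.7,227.1)]
for w,t in zip(caps,tc):
    p,q=cast(W,w,126),cast(T,t,126); d=np.array(W[0]['position'])-p; e=np.array(T[0]['position'])-q
    s=np.linalg.lstsq(np.c_[d,-e],q-p,rcond=None)[0]; print(w,p.round(1),q.round(1),'tri',((p+s[0]*d+q+s[1]*e)/2).round(1))
W=lm('tg'); im=cv2.imread('pics/w_tg.png'); g=cv2.cvtColor(im,cv2.COLOR_BGR2GRAY)[60:275,250:325]
th,_=cv2.threshold(g,0,255,cv2.THRESH_OTSU); print('g',np.percentile(g,[5,30,50,70,95]))
m=(g>150).astype(np.uint8); cs,_=cv2.findContours(m,cv2.RETR_EXTERNAL,cv2.CHAIN_APPROX_NONE); c=max(cs,key=cv2.contourArea)
h=cv2.convexHull(c)[:,0]+[250,60]; P=np.array([cast(W,u,60)[:2] for u in h],np.float32); r=cv2.minAreaRect(P); print('rack',r)
# holes: circles on a rectified top plane
psi=np.radians(-13.2); X=np.array([np.cos(psi),np.sin(psi)]);Y=np.array([-X[1],X[0]]); C0=np.array([516,-357.])
gr=np.array([[proj(W,[*(C0+X*x+Y*y),60]) for x in np.arange(-40,40,.5)] for y in np.arange(115,-115,-.5)],np.float32)
rc=cv2.remap(im,gr,None,cv2.INTER_LINEAR); cv2.imwrite('pics/rect.png',rc)
ci=cv2.HoughCircles(cv2.GaussianBlur(cv2.cvtColor(rc,cv2.COLOR_BGR2GRAY),(5,5),1),cv2.HOUGH_GRADIENT,1,60,param1=60,param2=15,minRadius=28,maxRadius=40)
for x,y,R in sorted(ci[0],key=lambda a:a[1]): print('hole rackxy',-40+x/2,115-y/2,'r',R/2)
```

```text
4
[287.   95.8] [486.2  38.7 126. ] [484.7  37.1 126. ] tri [485.9  38.9 116.6]
[289.7 158.6] [476.1 -15.6 126. ] [474.7 -18.  126. ] tri [475.7 -16.8 118. ]
[283.1 215.7] [457.1 -68.8 126. ] [455.5 -71.6 126. ] tri [456.2 -70.9 119. ]
[287.8 256.8] [ 451.5 -113.   126. ] [ 449.4 -115.1  126. ] tri [ 450.4 -115.   121.2]
g [138. 140. 160. 168. 169.]
rack ((518.4618530273438, -357.27972412109375), (213.5926971435547, 56.664310455322266), 76.92597198486328)
hole rackxy 1.75 78.75 r 18.55
hole rackxy 2.75 27.25 r 18.75
hole rackxy 1.25 -26.25 r 16.35
hole rackxy 1.75 -76.25 r 17.7
```

View pics/rect.png

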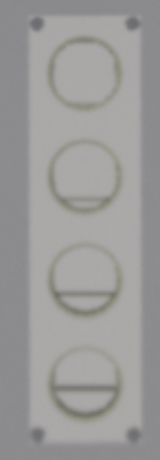

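Run:
```python
from h import *
m=np.load('w_src.npy',allow_pickle=True).item(); W=m,Ro.from_euler('xyz',m['rotation']).as_matrix()
psi=np.radians(-13.1); X=np.array([np.cos(psi),np.sin(psi)]);Y=np.array([-X[1],X[0]]); C0=np.array([468,-40.])
for p in((486.2,38.7),(476.1,-15.6),(457.1,-68.8),(451.5,-113)):
    d=np.array(p)-C0; print('cap rack',d@X,d@Y)
for z in(65,):
    gr=np.array([[proj(W,[*(C0+X*x+Y*y),z]) for y in np.arange(130,-130,-1/3)] for x in np.arange(60,-60,-1/3)],np.float32)
    rc=cv2.remap(cv2.imread('pics/w_src.png'),gr,None,cv2.INTER_CUBIC)
    rc=cv2.convertScaleAbs(rc,alpha=1.5); cv2.imwrite('pics/rs.png',rc); print(rc.shape)
```

```text
cap rack -0.11109529080176064 80.77696242021213
cap rack 2.358913433501079 25.60088919184739
cap rack -4.088780389160217 -30.5210071086984
cap rack 0.47494198278606525 -74.83999218407888
(360, 780, 3)
```

View pics/rs.png

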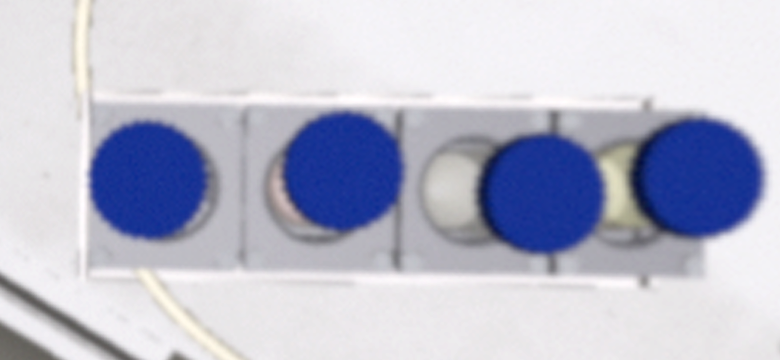

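The rectified view at z=65 shows dividers at columns 246, 400 and 555. That puts the tray centre about (-3.5,-3.4) mm from my guess, and gives each cap's offset and lean. I'll check the pen stand height, then do the first tube (rightmost).

```bash
cat > task.py <<'E'
from h import *
def fr(psi): X=np.array([np.cos(psi),np.sin(psi)]); return X,np.array([-X[1],X[0]])
psi=np.radians(-13.1); X,Y=fr(psi); C0=np.array([468,-40.])
caps=np.array([[-.1,80.8],[2.4,25.6],[-4.1,-30.5],[.5,-74.8]]); hold=np.array([[-2.5,74.6],[-3.2,22.6],[-3.8,-29.4],[-4.5,-81.4]])
TC=np.array([517.8,-357.2]); tpsi=np.radians(-13.1); TX,TY=fr(tpsi); HY=[78,26,-26,-78]
UP=[np.pi,0,np.pi/2+psi]; ZH=250
def pose(tilt):  # tilt: world xy slope of tube axis
    a=np.array([*tilt,1.]); a/=np.linalg.norm(a); r,_=Ro.align_vectors([a],[[0,0,1]])
    return a,(r*Ro.from_euler('xyz',UP)).as_euler('xyz')
def pick(i,speed=150):
    off=caps[i]-hold[i]; s=off*.011; w=X*s[0]+Y*s[1]; a,rot=pose(w)
    g=np.array([*(C0+X*caps[i][0]+Y*caps[i][1]),126.])-7*a; tcp=g-20*a
    bot.grip(.75,40); bot.movel([*g[:2],ZH],UP,max_speed=250)
    bot.movel(tcp+60*a,rot,max_speed=200); hit=bot.movel(tcp,max_speed=80,threshold=12)
    print('hit',hit); bot.grip(0.,40); bot.dwell(.2); s=bot.get_state(); print('grip',s['opening'],s['gripper_force'],s['contact_force'].round(1))
    bot.movel(tcp+15*a,max_speed=60); bot.movel([*tcp[:2],ZH],UP,max_speed=150)
def shot(n):
    bot.dwell(.2); m=imaging.camera_model('wrist'); i=imaging.capture('wrist'); cv2.imwrite(f'pics/{n}.png',i); np.save(n+'.npy',m,allow_pickle=True)
def over(j,z=ZH,sp=250): p=TC+TY*HY[j]; bot.movel([*p,z],UP,max_speed=sp)
E
python3 - <<'E'
from task import *
T=model('top');S=model('scene')
for t,s in(((306.8,306),(221,115)),((351.4,323),(253,132))):
    p,q=cast(S,s,0),cast(T,t,0); d=np.array(S[0]['position'])-p; e=np.array(T[0]['position'])-q
    k=np.linalg.lstsq(np.c_[d,-e],q-p,rcond=None)[0]; print('pen',(p+k[0]*d).round(),(q+k[1]*e).round())
pick(3); over(0); shot('p3'); s=bot.get_state(); print(s['t'],s['contact_force'],s['opening'])
E
```

```text
pen [ 300. -266.  285.] [ 299. -265.  285.]
pen [ 271. -346.  287.] [ 271. -346.  287.]
hit False
grip 0.3936352785885423 39.67257812619209 [0.5 0.8 1.8]
9.1833 [-0.50408348 -0.40394256 -0.00611807] 0.39319603831710565
```

View pics/p3.png

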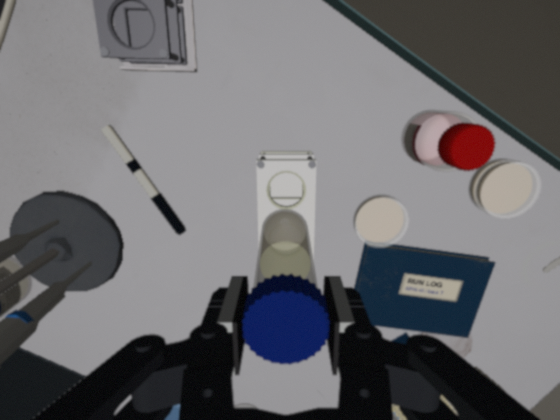

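Tube gripped and hanging over the target: the cap is at (287,318), the body points up-image along column 286, with its tip around row 208. The pens reach 285 mm, so I'll check the forearm's clearance and the tube's verticality numerically.

Run:
```python
from task import *
m=np.load('p3.npy',allow_pickle=True).item(); W=m,Ro.from_euler('xyz',m['rotation']).as_matrix()
t=bot.get_state()['tcp_pos']; print(t)
for n,dz in(('captop',27),('capbot',13),('coneTop',-74),('tip',-88)): print(n,proj(W,[t[0],t[1],t[2]+dz]).round(1))
A=[];b=[]
for r in np.linspace(350,750,8):
  for z in(90,200,300):
    q=solve_ik([r,0,z],[np.pi,0,1.34])
    if q is None: continue
    p=q[1]-q[2]; A+=[[np.sin(q[1]),np.cos(q[1]),np.cos(p),np.sin(p),1,0],[np.cos(q[1]),-np.sin(q[1]),-np.sin(p),np.cos(p),0,1]]; b+=[r,z]
x,res,*_=np.linalg.lstsq(np.array(A),np.array(b),rcond=None); print(x.round(1),res)
for j in range(4):
    P=TC+TY*HY[j]; q=solve_ik([*P,92],UP); p=q[1]-q[2]
    er=x[0]*np.sin(q[1])+x[1]*np.cos(q[1]); ez=x[0]*np.cos(q[1])-x[1]*np.sin(q[1])
    u=P/np.linalg.norm(P); print(j,q.round(2),'elbow r',er.round(),'z rel',ez.round(),'phi',p.round(2),'r',np.linalg.norm(P).round())
    for pen in((300,-266),(271,-346)): print('   pen along/across',round(u@pen),round(u[0]*pen[1]-u[1]*pen[0]))
```

```text
[ 535.32770087 -280.30650005  250.45975926]
captop [284.4 329.2]
capbot [284.5 308.5]
coneTop [284.7 233.3]
tip [284.8 226. ]
[ 509.5    1.5  397.2   70.7    5.9 -115.4] [3.92512993]
0 [-0.61  0.55 -0.23  0.8   0.    1.19] elbow r 266.0 z rel 435.0 phi 0.77 r 605.0
   pen along/across 389 -96
   pen along/across 401 -180
1 [-0.68  0.57 -0.18  0.82  0.    1.12] elbow r 276.0 z rel 428.0 phi 0.75 r 620.0
   pen along/across 396 -64
   pen along/across 414 -147
2 [-0.76  0.6  -0.13  0.84  0.    1.04] elbow r 290.0 z rel 419.0 phi 0.73 r 639.0
   pen along/across 400 -34
   pen along/across 424 -115
3 [-0.83  0.64 -0.05  0.88  0.    0.97] elbow r 306.0 z rel 408.0 phi 0.7 r 662.0
   pen along/across 401 -5
   pen along/across 431 -84
```

Run:
```python
from task import *
m=np.load('p3.npy',allow_pickle=True).item(); W=m,Ro.from_euler('xyz',m['rotation']).as_matrix()
im=cv2.imread('pics/p3.png'); t=bot.get_state()['tcp_pos']
print('cap',blobs(bluemask(im)[260:380,230:350],2000,9999),'exp hole0 px',proj(W,[t[0],t[1],60]).round(1))
ys,xs=np.nonzero(bluemask(im)[260:380,230:350]); print('cap box',xs.min()+230,xs.max()+230,ys.min()+260,ys.max()+260)
c=np.array([proj(W,[t[0]+17.5*np.cos(a),t[1]+17.5*np.sin(a),t[2]+z]) for a in np.arange(0,6.3,.1) for z in(13,27)]); print('exp cap box',c.min(0).round(1),c.max(0).round(1))
cv2.imwrite('pics/p3c.png',cv2.resize(im[140:300,220:350],None,fx=4,fy=3.7,interpolation=cv2.INTER_CUBIC)[:600])
```

```text
cap [((np.float64(55.3), np.float64(66.0)), 5012)] exp hole0 px [284.9 189.7]
cap box 242 329 289 362
exp cap box [237.8 270.3] [331.  367.5]
```

View pics/p3c.png

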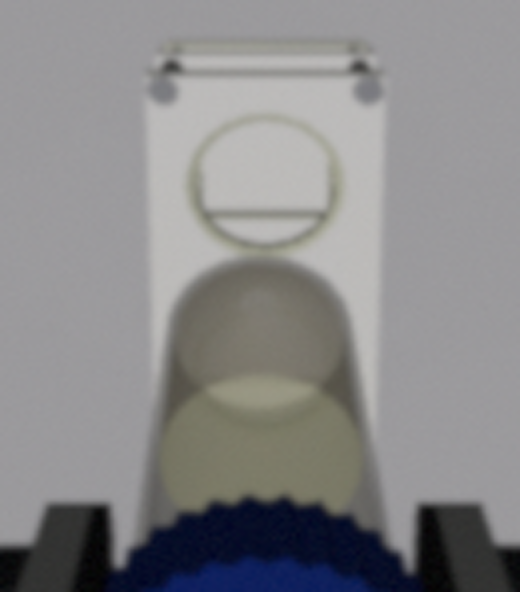

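The crop shows the hole centre at pixel (286.3,189.5) and the tube bottom at column ≈284.8. I'll shift about 1 mm in +X and insert.

```bash
sed -i 's/^TC=.*/TC=np.array([518.8,-357.4]); tpsi=np.radians(-13.1); TX,TY=fr(tpsi); HY=[78,26,-26,-78]/' task.py
cat >> task.py <<'E'
def place(j):
    over(j,170,200); p=TC+TY*HY[j]; ok=False
    for dx,dy in((0,0),(1.5,0),(-1.5,0),(0,1.5),(0,-1.5)):
        q=p+TX*dx+TY*dy; hit=bot.movel([*q,94],max_speed=60,threshold=8); s=bot.get_state(); z=s['tcp_pos'][2]
        print('down',hit,z.round(1),s['contact_force'].round(1),s['opening'].round(3))
        if z<98: ok=True; break
        bot.movel([*q,z+4],max_speed=60)
    if not ok: return False
    bot.grip(.75); bot.movel([*q,z+70],max_speed=150); return True
E
python3 - <<'E'
from task import *
print(place(0)); over(0); shot('a3'); print(bot.get_state()['t'])
E
```

```text
Traceback (most recent call last):
  File "task.py", line 24, in place
    print('down',hit,z.round(1),s['contact_force'].round(1),s['opening'].round(3))
                                                            ^^^^^^^^^^^^^^^^^^
AttributeError: 'float' object has no attribute 'round'
```

```bash
sed -i "s/,s\['opening'\].round(3))/,round(s['opening'],3))/" task.py
python3 - <<'E'
from task import *
s=bot.get_state(); print(s['tcp_pos'],s['contact_force'],s['opening'],s['t'])
if s['tcp_pos'][2]<98:
    bot.grip(.75); bot.movel([*s['tcp_pos'][:2],165],max_speed=150); over(0); shot('a3'); print(bot.get_state()['t'])
E
```

```text
[ 536.50792069 -281.55904389   94.54498521] [-0.59023979  1.29543903  3.1631515 ] 0.39585316145106036 11.15
12.9167
```

View pics/a3.png

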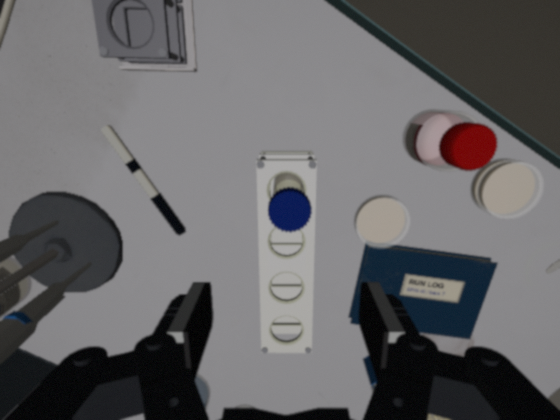

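The tube stands seated in the leftmost hole, with its cap at (289,209). Next the second tube, then the third if that goes well.

```bash
python3 - <<'E'
from task import *
for i,j in((2,1),(1,2)):
    pick(i); over(j); shot(f'p{i}')
    if abs(bot.get_state()['opening']-.394)>.03: print('bad grip'); break
    if not place(j): break
    print(i,bot.get_state()['t'])
E
python3 -c "
import cv2,numpy as np
cv2.imwrite('pics/m.png',np.hstack([cv2.imread(f'pics/p{i}.png')[:380,160:440] for i in(2,1)]))"
```

```text
hit False
grip 0.3931058600083817 39.67499680031324 [-0.   0.1  4. ]
down False 94.5 [-1.6  0.7  2. ] 0.39
2 22.2083
hit False
grip 0.39651444377761913 39.64464538323227 [0.3 1.  2.5]
down False 94.5 [-1.6  0.8  2.2] 0.391
1 32.3
```

View pics/m.png

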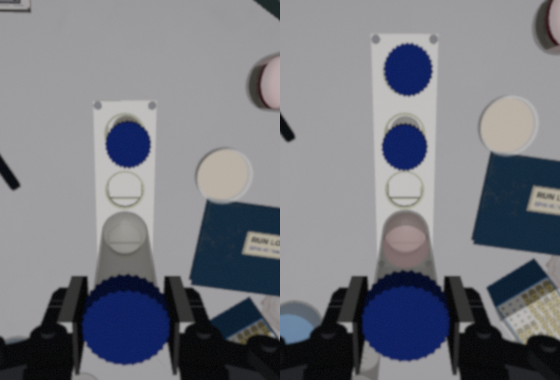

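Both tubes hung vertically over their holes, and the earlier tubes are seated in a line with their caps in the column of holes. Last tube next.

Run:
```python
from task import *
pick(0)
if abs(bot.get_state()['opening']-.394)<.03:
    over(3); print(place(3))
bot.movel([518,-357,320],UP,max_speed=200); shot('end'); s=bot.get_state(); print(s['t'],s['contact_force'])
m=np.load('end.npy',allow_pickle=True).item(); W=m,Ro.from_euler('xyz',m['rotation']).as_matrix()
for c,a in sorted(blobs(bluemask(cv2.imread('pics/end.png'))[40:300,245:335],300,3000),key=lambda b:b[0][1]):
    d=cast(W,np.array(c)+[245,40],119)[:2]-TC; print(a,(d@TX).round(1),(d@TY).round(1))
```

```text
hit False
grip 0.3922105616022666 39.67703852627892 [0.6 0.3 1.4]
down False 94.5 [-1.3  0.5  3.5] 0.394
True
44.2167 [-0.78343808 -0.09475089  0.10257819]
1021 2.2 76.0
920 -0.3 22.7
832 3.1 -24.3
746 0.6 -70.9
```

View pics/end.png

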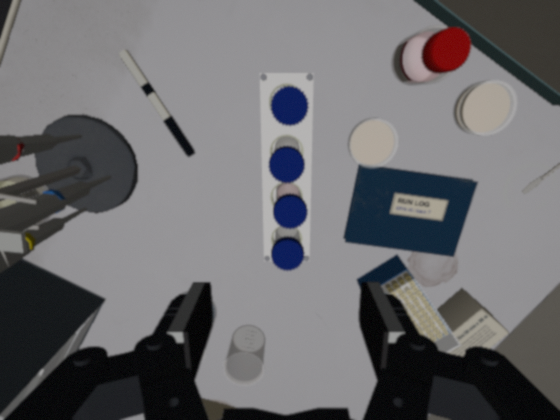

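All four tubes stand in the white rack, with caps at (289,105), (286,163), (290,211) and (287,253). They are seated with only small play and released, and the arm is clear.

```bash
python3 -c "
from bench import bot
print(bot.sign_off())"
```

```text
the job is handed in; nothing more can be done
None
```

All four tubes are in the white rack in reverse order, seated and released, and the job was handed in at about 44 s of the 107 s allowed; the judge returned no verdict.

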